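# Set the portion stop and bring the cheese up to it

### The job

On the cheese board, push the sliding stop along its rail towards the cheese until it clicks into the notch of the steel clip, and no further past it. Then push the block of cheese along the rail until its end sits flat against the stop, gently enough that the stop stays in its notch. Only push: do not lift or tip the cheese, and leave the other things where they are.

Things in the scene. Friction and masses are not known exactly. Their poses are not given: they have to be found in the camera images.
- board: Portioning board fixed on the table, place and yaw vary: pale wooden plate, x -150 to +110 mm, y -250 to +250 mm about the origin (on the table), top 20 mm up. Its +y points roughly to the robot's left, +x away from the robot. A thin dark line across it at y = -30 mm is the knife slot.
- rail (a point): Middle of the top of the board's aluminium rail, which runs along the board's y from end to end at board x 50 to 80 mm, top 50 mm above the table. Its near side wall (x = 50 mm) guides the cheese. Steel caps at its ends.
- stop (a joint): Travel of the stop along the rail (m): 0 at the parked end (plate's middle at board y = +200 mm), growing as it is pushed towards the board's -y, limit 0.23. It slides with about 1.2 N of friction plus slight drag, and stays where it is left.
- latch (a joint): Height of the sprung ball under the carriage (m): 0 on the open rail and in the notch, about 0.002 on the crest of a ridge. Its dark cap on top of the carriage (top 92 mm above the table) moves with it. The ball is in line with the plate's middle.
- stop_mid (a point): Middle of the stop's plate, on the board's x = 0 line, 50 mm above the table; axes as the board's. The stop slides only along y: an upright steel plate, 100 mm across (board x -50 to +50 mm), 10 mm thick along y, 23 to 78 mm above the table, on a black carriage (40 x 60 x 20 mm, centred on the plate in y, x 47 to 87 mm, top 77 mm up) that rides the rail.
- stop_push (a point): Middle of the plate's outer face (towards board +y, away from the cheese), 50 mm above the table: where to push the stop towards -y.
- stop_face (a point): Middle of the plate's inner face (towards board -y), 50 mm above the table: the face that the cheese comes up to; axes as the board's.
- notch (a point): The notch's middle, given on the board's x = 0 line, 50 mm above the table; axes as the board's. The stop is in it when the plate's middle has the same board y; play there about 0.5 mm each way. Pushing, the force rises to about 5 to 8 N from 15 mm before, dips as the ball drops in about 7 mm before, and rises as much again if pushed on over the second ridge.
- pin (a point): Top of the clip's thin upright steel pin (6 mm thick, 77 mm above the table), beyond the rail at board x = +100 mm, level with the notch's middle. The steel clip saddles the rail, at a different place along it each time, and bears two round ridges across the rail, about 10 mm wide, 3 mm high, crests 7.4 mm either side of the notch's middle.
- cheese: Loose block of firm yellow cheese with small holes, 70 mm wide (its x), 130 mm long (its y), 60 mm high, about 0.5 kg (varies). Origin at the centre of its underside, which lies on the board 20 mm above the table. It starts at the board's -y half, roughly parallel to the rail with a few mm between, short of the knife slot; pushing it takes some 2 to 7 N.
- cheese_front (a point): Centre of the cheese's +y end face, 30 mm above its underside: the end that must come against the stop.
- cheese_rear (a point): Centre of the cheese's -y end face, 30 mm above its underside: where to push it towards +y.
- offcut: Bystander: small loose piece of the same cheese, 45 x 60 x 40 mm, on the near edge of the board beside the stop's path. Origin under its centre.
- knife: Bystander: loose knife, 230 mm long, 34 mm wide, up to 16 mm high, along the board's near edge. Origin near mid-length, on its underside.
- weight: Bystander: small brass weight, 32 mm across, 48 mm high, on the table off the board's -y end. Origin under its centre.
- jar: Bystander: amber jar, 64 mm across, 85 mm high, beyond the board. Origin under its centre.
- pencup: Bystander: blue cup, 70 mm across, 90 mm high, beyond the board. Origin under its centre.
Things that resemble listed ones, but are neither listed nor needed, are in the scene too. Leave any green look-alike of the cheese alone.

How it is judged (in metres and radians):
On the way, in this order (a step that is already met when the one before it is completed fails the run):
1. the stop has been pushed into the notch (within 4 mm of its middle) (y of stop_mid in the frame of notch between -0.004 and 0.004 m), for 0.2 s.
2. the cheese's end is against the stop, with the stop still in the notch (all of step 1 and y of cheese_front in the frame of stop_face between -0.005 and 0.004 m and x of cheese in the frame of board above -0.035 m and angle between the y axis of cheese and the y axis of board, either way round below 0.12 rad and z of cheese in the frame of board below 0.024 m and angle between cheese's own z axis and vertical below 0.06 rad), for 0.2 s.
At the end, for the whole second after the job is handed in: The stop rests in the notch (plate middle within 4 mm of it along the rail). The cheese lies flat on the board within 50 mm of the rail, its end against the stop: middle within 5 mm of the stop face, within 0.12 rad of parallel to the rail. Both at rest (all of step 2 and linear speed of cheese below 0.01 m/s and velocity of joint stop between -0.01 and 0.01 m/s); the robot touches nothing.
It fails at once if the stop ran past the notch (more than 12 mm) (y of stop_mid in the frame of notch below -0.012 m).
It fails at once if the cheese was lifted off the board or tipped (z of cheese in the frame of board above 0.03 m or angle between cheese's own z axis and vertical above 0.25 rad).
It fails at once if one of the other things was moved more than 25 mm (distance of any of offcut, knife, weight, jar, pencup from where it was at the start of the episode above 0.025 m).
It also fails if it takes over 70 s, if anything falls off the work surface, if the arm or the gripper's body presses on something with over 40 N, if the wrist force passes 120 N, or if a joint passes its speed limit or range.

### The arm

A 6-joint arm with a two-finger parallel gripper is mounted at the origin on the work surface. World frame = base frame: x ahead of the robot, y to its left, z up, the work surface at z = 0. Lengths are in mm, angles in rad, forces in N, time in s.
With the tool pointing down it reaches from about 350 to 975 mm from the base axis. Payload 7.1 kg.
Tool frame: the origin (TCP) lies at the very end of the fingers, on their centre line; the grasp point (between the pads) lies 19 mm behind it; x points along the fingers, y is the direction in which the jaws open and shut, and the axes are right-handed (so a half turn about x gives the same grasp; the last joint's range is limited). The gripper opens to 88 mm and grips with 3 to 60 N. Pads are 20 mm wide; open, the fingers measure 115 mm over their backs; the gripper's body (75 mm by 178 mm) begins 61 mm behind the grasp point.
Start: joints at [-1.27, 0.423, 1.63, -0, 1.089, -0.019], TCP at [196.503, -593.288, 196.375] pointing down, gripper open.
Joint ranges: [-3, 3], [-0.9, 2.11], [0.09, 2.58], [-1.31, 4.45], [0.11, 2.69], [-2.54, 2.54]. Speed limits (rad/s): [2.39, 2.39, 3.01, 3.14, 3.14, 3.14].

### API

Orientations are given as a rotation vector (axis times angle).
In Python, from workcell import ctrl gives the robot as it stands. The module is installed in compiled form; this text tells all that it offers.
- The arm moves only by the tool carry_out, never from a script. Its argument "commands" is a list of rows, each a list of 6 numbers: the shift along the tool's x, y, z in m, then the turn, a rotation vector about the tool's x, y, z in degrees. In form: [[tx, ty, tz, rx, ry, rz], ...]. A call has 1 to 8 rows; each row shifts and turns the pose as measured when the row begins, along the tool's axes as they then stand; what a row does not reach is not made up. A row lasts 1/8 s, in which the tool goes at most 62.5 mm and 10.7 degrees, less where a joint would pass 70% of its speed; a pose out of reach is approached as far as the arm can. A call with a gripper value outside its range is refused whole. "grip" is the closure, from 0 (fully open) to 1 (shut), set as the call begins (left out, the last holds). The fingers move at their own pace and stop on an object; the grip force is fixed at half the most. Time passes only in rows, so rows that do not move let the fingers close. It gives the time, the measured TCP pose, the force and the opening at its end, in the units of the state.
- ctrl.get_obs(): the state, without advancing time (a new reading comes with each control period).
- ctrl.get_image(name): name is "scene" or "side" or "wrist"; returns a dict with "pixels" (480x640x3 uint8, blue, green, red), "intrinsics" (3x3 intrinsics, pixels), "rvec" (rotation vector, rad) and "tvec" (3), from world to camera coordinates, as OpenCV has them. Camera axes: x right, y down, z forward; pixel columns grow to the right and rows downward; lengths in mm; the calibration is good to about 2 mm. The wrist camera is an equidistant fisheye: a pixel r from the principal point sees the ray r / f radians off the axis. A picture is of the moment at which its call begins. There is no depth.
- ctrl.close_job(): hands the job in, once; it reports no verdict.
The state is a dict: "t": time; "qpos": joint angles; "qvel": joint speeds; "joint_torque": joint torques, N m; "ee_pos": TCP position; "orientation": TCP orientation; "ft_force": force on the tool from outside, world axes, zero at the start; "moment": the same for the moment, N m; "width": finger opening in mm.
Only numpy, scipy, OpenCV 4.12 (cv2) and the standard library are available. Lean on these libraries where they do the work, as an engineer would, in place of code of your own. Each camera call takes 0.05 s, during which the arm holds its last target. There are 200 camera calls.

## Working session

There is one attempt and no reset: what is moved stays moved. The work goes in short steps, Python scripts to look and compute and a tool call to move; the robot and the scene stay as the last step left them, time stands still between calls to the robot, and variables do not carry over. Pictures are saved under pics/ and viewed, about 8 in all and at most 12, crops included, and the job is handed in when it is done.

Besides the shell and the picture viewer there is one more tool, called as name([rows], argument=value, ...), one row to a line, values as JSON. carry_out: Moves the arm, as the interface text tells. Its arguments: {"type":"object","properties":{"commands":{"type":"array"},"grip":{"type":"number"}},"required":["commands"]}

```bash
mkdir -p pics
cat > h.py <<'E'
import numpy as np, cv2, pickle
from workcell import ctrl
def snap(n,f):
    d=ctrl.get_image(n); pickle.dump(d,open(f'pics/{f}.pkl','wb')); cv2.imwrite(f'pics/{f}.png',d['pixels']); return d
def load(f): return pickle.load(open(f'pics/{f}.pkl','rb'))
def ray(d,u,v,fish=False):
    K=np.array(d['intrinsics'],float); R=cv2.Rodrigues(np.array(d['rvec'],float))[0]; t=np.array(d['tvec'],float).ravel()
    x=(u-K[0,2])/K[0,0]; y=(v-K[1,2])/K[1,1]
    if fish:
        r=np.hypot(x,y); c=np.array([x/r*np.sin(r),y/r*np.sin(r),np.cos(r)]) if r>0 else np.array([0,0,1.])
    else: c=np.array([x,y,1.])
    return -R.T@t, R.T@c
def onz(d,u,v,z,fish=False):
    o,r=ray(d,u,v,fish); return o+r*(z-o[2])/r[2]
def proj(d,P):
    R=cv2.Rodrigues(np.array(d['rvec'],float))[0]; c=R@np.array(P,float)+np.array(d['tvec'],float).ravel()
    p=np.array(d['intrinsics'])@c; return p[:2]/p[2]
E
python3 - <<'E'
from h import *
np.set_printoptions(precision=3,suppress=True)
for n in ['scene','side']:
    d=snap(n,n+'0'); o,r=ray(d,320,240); print(n,o,r,d['intrinsics'])
print(ctrl.get_obs())
E
```

```text
scene [1088.912 -772.049  670.798] [-0.512  0.661 -0.549] [[533.872   0.    323.021]
 [  0.    533.872 241.123]
 [  0.      0.      1.   ]]
side [414.231 822.089 813.098] [ 0.091 -0.746 -0.66 ] [[591.884   0.    307.115]
 [  0.    591.884 230.805]
 [  0.      0.      1.   ]]
{'t': 0.1, 'qpos': array([-1.27 ,  0.424,  1.631,  0.   ,  1.089, -0.019]), 'qvel': array([ 0.001, -0.003, -0.001,  0.001, -0.   ,  0.001]), 'joint_torque': array([ -0.   , -54.562, -27.432,   0.064,   0.019,  -0.   ]), 'ee_pos': array([ 196.342, -592.802,  195.679]), 'orientation': array([ 2.049,  0.332, -2.049]), 'ft_force': array([0.772, 0.086, 0.186]), 'moment': array([-0.011,  0.035,  0.014]), 'width': 87.8334258777866}
```

View pics/scene0.png

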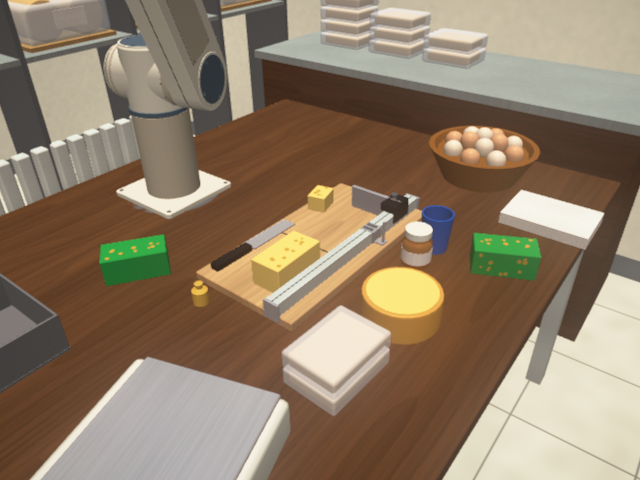

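View pics/side0.png

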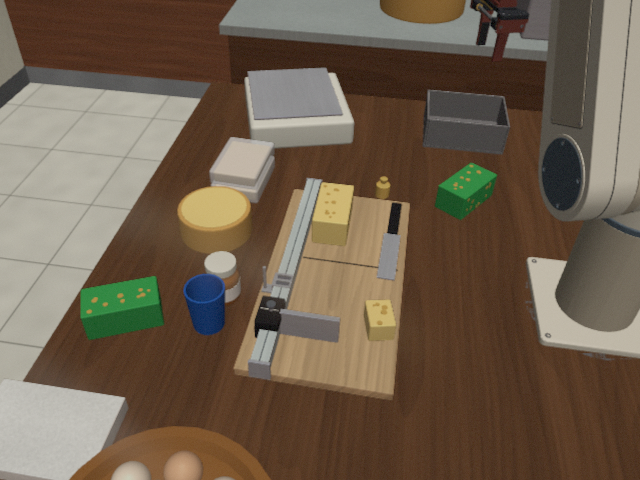

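Scene shows the yellow cheese on the board at scene (286,260) / side (333,213). The stop's plate is at side (308,325) and the pin near side (264,278). The green blocks at scene (135,260) and (505,256) are look-alikes off the board, so I leave them. Next I confirm with enlarged crops.

Run:
```python
from h import *
def crop(f,x0,y0,x1,y1,s):
    im=cv2.imread(f'pics/{f}.png')[y0:y1,x0:x1]; im=cv2.resize(im,None,fx=s,fy=s,interpolation=cv2.INTER_CUBIC)
    for x in range((x0//20+1)*20,x1,20): cv2.putText(im,str(x),(int((x-x0)*s)-8,9),0,.3,(0,0,255)); cv2.line(im,(int((x-x0)*s),10),(int((x-x0)*s),16),(0,0,255))
    for y in range((y0//20+1)*20,y1,20): cv2.putText(im,str(y),(0,int((y-y0)*s)),0,.3,(0,0,255)); cv2.line(im,(20,int((y-y0)*s)),(26,int((y-y0)*s)),(0,0,255))
    cv2.imwrite(f'pics/{f}c.png',im)
crop('side0',230,170,425,395,2.6)
crop('scene0',195,180,430,320,3.4)
```

```text
(no output)
```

View pics/side0c.png

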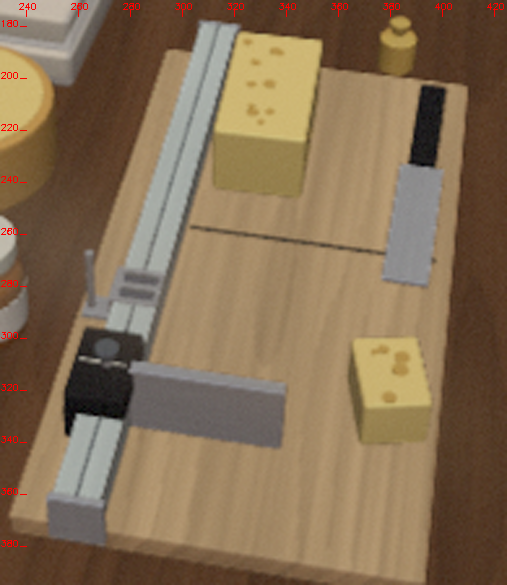

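View pics/scene0c.png

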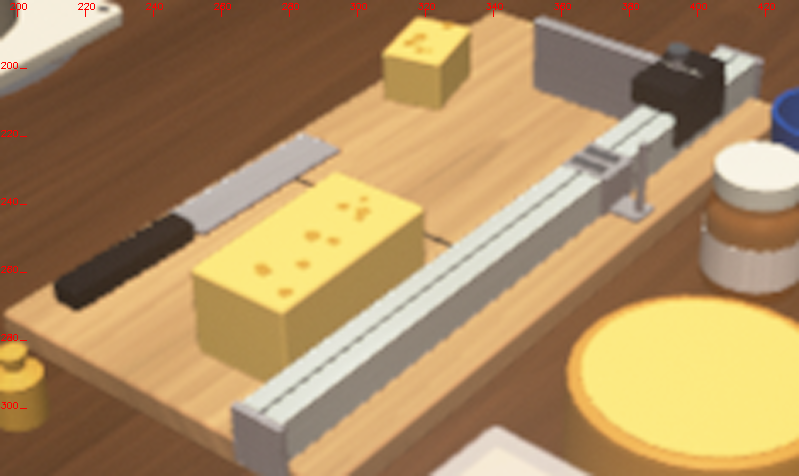

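The crops confirm it. The yellow block with holes lies on the board next to the rail, the clip and pin sit just ahead of the stop, and the offcut is separate. Next I cast rays.

Run:
```python
from h import *
from scipy.optimize import least_squares
np.set_printoptions(precision=1,suppress=True)
s=load('side0'); c=load('scene0')
S=lambda p:(s,230+p[0]/2.6,170+p[1]/2.6); C=lambda p:(c,195+p[0]/3.4,180+p[1]/3.4)
def Z(q,z): return onz(*q,z)
loc=[(-150,-250),(-150,250),(110,250),(110,-250),(-150,-250),(-150,250),(110,250)]
q=[S((466,86)),S((428,568)),S((12,514)),S((170,51)),C((5,313)),C((490,12)),C((775,100))]
W=np.array([Z(a,20)[:2] for a in q]); L=np.array(loc,float)
def T(p,l): 
    a=p[2]; return p[:2]+l@np.array([[np.cos(a),np.sin(a)],[-np.sin(a),np.cos(a)]])
r=least_squares(lambda p:(T(p,L)-W).ravel(),[600,0,0],loss='soft_l1',f_scale=3)
p=r.x; print('board',p,np.degrees(p[2])); print(T(p,L)-W)
a=p[2];M=np.array([[np.cos(a),np.sin(a)],[-np.sin(a),np.cos(a)]])
inv=lambda P:np.r_[M@(P[:2]-p[:2]),P[2]]
np.save('board.npy',p)
def tri(q1,q2):
    o1,d1=ray(*q1);o2,d2=ray(*q2);k=np.linalg.lstsq(np.c_[d1,-d2],o2-o1,rcond=None)[0];return (o1+k[0]*d1+o2+k[1]*d2)/2
for n,a1,b1,z in [('pin',(90,251),(645,145),77),('cap',(107,346),(678,47),92)]:
    print(n,'tri',inv(tri(S(a1),C(b1))),'side',inv(Z(S(a1),z)),'scene',inv(Z(C(b1),z)))
print('clip mid',inv(Z(S((138,281)),53)))
print('plate outer corner -x',inv(Z(S((283,385)),78)),inv(Z(S((286,381)),78)))
for u,v in zip([(237,31),(322,40),(300,140),(213,133)],[(283,309),(193,272),(336,172),(425,208)]): print('cheese',inv(Z(S(u),80)),inv(Z(C(v),80)),Z(S(u),80))
```

```text
board [501.3  14.4  -0. ] -0.6160145815880291
[[ 0.2 -3. ]
 [-1.7 10.4]
 [-0.   2.7]
 [ 5.6 -2.3]
 [-2.2 -1.6]
 [-4.   7.9]
 [12.4 -3.6]]
pin tri [101.8  65.4  76.3] side [100.6  65.4  77. ] scene [103.5  64.7  77. ]
cap tri [ 66.6 162.8  92.1] side [ 66.5 162.7  92. ] scene [ 66.7 163.   92. ]
clip mid [67.4 64.3 53. ]
plate outer corner -x [-46.1 161.9  78. ] [-47.5 158.3  78. ]
cheese [  40.8 -205.3   80. ] [  39.7 -203.4   80. ] [ 540.  -191.3   80. ]
cheese [ -28.6 -206.2   80. ] [ -24.  -207.7   80. ] [ 470.5 -191.5   80. ]
cheese [-26.9 -77.1  80. ] [-27.7 -79.1  80. ] [473.7 -62.5  80. ]
cheese [ 38.2 -72.9  80. ] [ 40.2 -77.9  80. ] [538.8 -58.9  80. ]
```

```bash
cat >> h.py <<'E'
def plan(target,n=None):
    "tool-frame shift to a world point; orientation info"
    o=ctrl.get_obs(); R=cv2.Rodrigues(np.array(o['orientation']))[0]
    d=np.array(target)-o['ee_pos']; print('t',o['t'],'ee',o['ee_pos'],'F',o['ft_force'],'w',o['width']); print('R',R.round(4).tolist()); print('shift tool',(R.T@d).round(1))
    # board frame: want tool -> x down, y along world -x or so
    Rt=np.array([[0,1,0],[0,0,-1],[-1,0,0]],float).copy()
    return R
E
python3 - <<'E'
from h import *
np.set_printoptions(precision=2,suppress=True)
R=plan([510,222,196])
b=np.load('board.npy')
for yd in ([1,0,0],[-1,0,0],[0,1,0],[0,-1,0]):
    y=cv2.Rodrigues(np.array([0,0,b[2]]))[0]@np.array(yd,float); x=np.array([0,0,-1.]); Rt=np.c_[x,y,np.cross(x,y)]
    print(yd,np.degrees(cv2.Rodrigues(R.T@Rt)[0].ravel()))
E
```

```text
t 0.1 ee [ 196.34 -592.8   195.68] F [0.77 0.09 0.19] w 87.8334258777866
R [[-0.0004, 0.3143, -0.9493], [0.0013, -0.9493, -0.3143], [-1.0, -0.0014, -0.0]]
shift tool [   0.6 -674.9 -553.9]
[1, 0, 0] [-71.06  -0.05   0.07]
[-1, 0, 0] [108.94   0.07   0.06]
[0, 1, 0] [-161.06   -0.11    0.01]
[0, -1, 0] [18.94  0.01  0.08]
```

carry_out([
  [0, -0.045, -0.037, 9.5, 0, 0],
  [0, -0.045, -0.037, 9.5, 0, 0],
  [0, -0.058, -0.022, 0, 0, 0],
  [0, -0.058, -0.022, 0, 0, 0],
  [0, -0.058, -0.022, 0, 0, 0],
  [0, -0.058, -0.022, 0, 0, 0],
  [0, -0.058, -0.022, 0, 0, 0],
  [0, -0.058, -0.022, 0, 0, 0],
], grip=1)

```text
t: 1.1
ee_pos: [387.9, -140.8, 194.4]
orientation: [-2.205, 0.033, 2.205]
ft_force: [1.3, 0.3, -0.4]
width: 11.4
```

Run:
```python
from h import *
plan([510,222,196])
```

```text
t 1.1 ee [ 387.94399847 -140.77963175  194.43187123] F [ 1.27293708  0.34840975 -0.38816337] w 11.414334020522553
R [[0.0003, -0.0313, -0.9995], [0.0017, -0.9995, 0.0313], [-1.0, -0.0017, -0.0003]]
shift tool [  -0.9 -366.4 -110.7]
```

carry_out([
  [0, -0.056, -0.017, -1.2, 0, 0],
  [0, -0.056, -0.017, 0, 0, 0],
  [0, -0.056, -0.017, 0, 0, 0],
  [0, -0.056, -0.017, 0, 0, 0],
  [0, -0.056, -0.016, 0, 0, 0],
  [0, -0.056, -0.016, 0, 0, 0],
  [0, -0.048, -0.01, 0, 0, 0],
  [0, 0, 0, 0, 0, 0],
])

```text
t: 2.1
ee_pos: [504.6, 259.1, 194.3]
orientation: [-2.221, 0.003, 2.217]
ft_force: [0.0, -0.4, -0.7]
width: 0.6
```

Run:
```python
from h import *
plan([510,222,45])
snap('wrist','w1');snap('side','s1')
```

```text
t 2.1 ee [504.59771211 259.12202867 194.29728454] F [ 0.01215964 -0.35645364 -0.74493248] w 0.619839109708925
R [[0.0015, -0.0038, -1.0], [0.0011, -1.0, 0.0038], [-1.0, -0.0012, -0.0015]]
shift tool [149.3  37.3  -5.3]
```

View pics/w1.png

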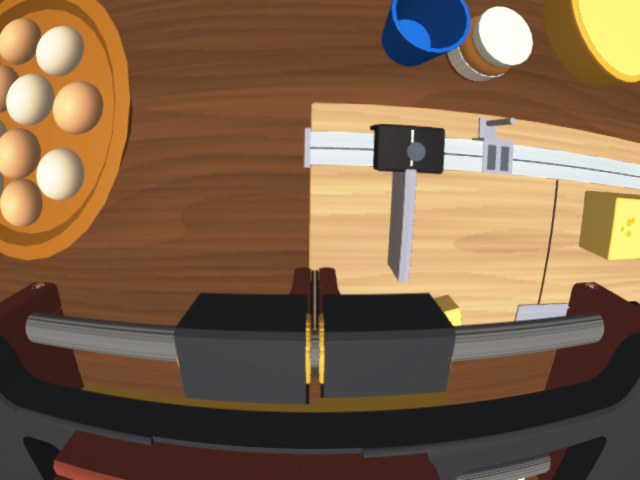

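Wrist view: cap at (416,151), pin top at (512,122), clip ridges about (491,157) and (505,157), plate top edge x≈405–412 near row 200, and the offcut at (450,310) well to one side.

Run:
```python
from h import *
np.set_printoptions(precision=1,suppress=True)
d=load('w1'); p=np.load('board.npy');a=p[2];M=np.array([[np.cos(a),np.sin(a)],[-np.sin(a),np.cos(a)]])
for n,u,v,z in [('cap',416,151,92),('pin',512,122,77),('ridge+',491,157,53),('ridge-',505,157,53),('plate outer far',404.5,172,78),('plate corner outer',400,281,78),('plate corner inner',410,281,78),('board corner C',313,103,20),('railend',312,131,50)]:
    P=onz(d,u,v,z,True); print(n,P,M@(P[:2]-p[:2]))
```

```text
cap [569.2 177.3  92. ] [ 66.1 163.7]
pin [600.9  81.   77. ] [98.8 67.7]
ridge+ [567.4  90.   53. ] [65.3 76.4]
ridge- [568.5  74.2  53. ] [66.5 60.6]
plate outer far [551.2 183.   78. ] [ 48.1 169.2]
plate corner outer [455.1 182.3  78. ] [-48.  167.5]
plate corner inner [454.9 173.   78. ] [-48.2 158.1]
board corner C [614.4 259.3  20. ] [110.4 246.1]
railend [585.4 260.2  50. ] [ 81.4 246.7]
```

carry_out([
  [0.05, 0.01, 0, 0, 0, 0],
  [0.05, 0.015, 0, 0, 0, 0],
  [0.045, 0.015, 0, 0, 0, 0],
  [0.005, 0.0, 0, 0, 0, 0],
  [0, 0, 0, 0, 0, 0],
])

```text
t: 2.82
ee_pos: [504.0, 209.7, 43.4]
orientation: [-2.218, 0.013, 2.212]
ft_force: [-0.2, -0.1, -0.3]
width: 0.4
```

carry_out([
  [0, 0.01, 0, 0, 0, 0],
  [0, 0.005, 0, 0, 0, 0],
  [0, 0, 0, 0, 0, 0],
])

```text
t: 3.2
ee_pos: [506.5, 194.9, 47.7]
orientation: [-2.224, 0.01, 2.204]
ft_force: [0.2, 0.7, -0.3]
width: 0.7
```

carry_out([
  [0, 0.005, 0, 0, 0, 0],
  [0, 0.005, 0, 0, 0, 0],
])

```text
t: 3.45
ee_pos: [506.9, 185.3, 48.4]
orientation: [-2.225, 0.008, 2.202]
ft_force: [-0.5, 1.3, -0.9]
width: 0.4
```

carry_out([
  [0.001, 0.012, 0, 0, 0, 0],
  [0, 0.012, 0, 0, 0, 0],
  [0, 0.012, 0, 0, 0, 0],
  [0, 0, 0, 0, 0, 0],
])

```text
t: 3.95
ee_pos: [506.3, 146.1, 47.2]
orientation: [-2.225, 0.009, 2.202]
ft_force: [-0.3, -0.1, 0.7]
width: 0.3
```

Run:
```python
from h import *
plan([504,101,45])
snap('wrist','w2')
```

```text
t 3.95 ee [506.2610513  146.14178661  47.15770059] F [-0.28328818 -0.12774164  0.67794536] w 0.31393915814976586
R [[0.0103, -0.0122, -0.9999], [0.0038, -0.9999, 0.0123], [-0.9999, -0.0039, -0.0103]]
shift tool [ 2.  45.2  1.7]
```

View pics/w2.png

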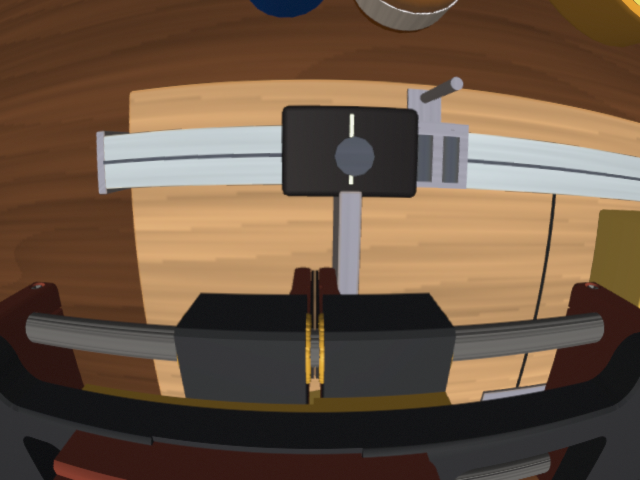

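Wrist view: the stop has moved, with the cap now at (354,156), pin top at (457,84), ridges about x=425 and 452 at row 158, and plate top spanning about x=340–360 at row 240.

Run:
```python
from h import *
np.set_printoptions(precision=1,suppress=True)
d=load('w2'); p=np.load('board.npy');a=p[2];M=np.array([[np.cos(a),np.sin(a)],[-np.sin(a),np.cos(a)]])
for n,u,v,z in [('cap',354,156,92),('cap stripe',351.5,120,77),('cap stripe',351,180,77),('carr L',283,150,77),('carr R',417.5,150,77),('pin',457,84,77),('ridge+',425,158,53),('ridge-',452,158,53),('plate outer',339,240,78),('plate inner',360,240,78)]:
    P=onz(d,u,v,z,True); print(n,P,M@(P[:2]-p[:2]))
print(ctrl.get_obs()['ee_pos'])
```

```text
cap [568.1 129.2  92. ] [ 65.5 115.6]
cap stripe [583.4 128.7  77. ] [ 80.9 115.2]
cap stripe [557.6 129.   77. ] [ 55.  115.2]
carr L [570.8 157.9  77. ] [ 67.9 144.3]
carr R [571.   99.6  77. ] [68.7 86. ]
pin [601.8  80.7  77. ] [99.8 67.4]
ridge+ [567.2  88.9  53. ] [65.1 75.3]
ridge- [567.8  74.2  53. ] [65.8 60.5]
plate outer [531.3 134.2  78. ] [ 28.7 120.2]
plate inner [531.2 124.9  78. ] [ 28.7 110.9]
[506.4 146.6  47.2]
```

carry_out([
  [0.001, 0.01, 0, 0, 0, 0],
  [0.001, 0.01, 0, 0, 0, 0],
  [0, 0.008, 0, 0, 0, 0],
  [0, 0, 0, 0, 0, 0],
])

```text
t: 4.5
ee_pos: [506.3, 116.9, 45.0]
orientation: [-2.226, 0.008, 2.201]
ft_force: [0.2, 0.5, 0.5]
width: 0.4
```

carry_out([
  [0, 0.004, 0, 0, 0, 0],
  [0, 0, 0, 0, 0, 0],
])

```text
t: 4.75
ee_pos: [506.2, 112.6, 44.9]
orientation: [-2.225, 0.008, 2.202]
ft_force: [-0.2, 0.5, 0.8]
width: 0.6
```

carry_out([
  [0, 0.003, 0, 0, 0, 0],
  [0, 0, 0, 0, 0, 0],
])

```text
t: 5.0
ee_pos: [506.2, 110.6, 44.9]
orientation: [-2.225, 0.007, 2.2]
ft_force: [0.2, 2.2, 0.4]
width: 0.5
```

carry_out([
  [0, 0.002, 0, 0, 0, 0],
])

```text
t: 5.12
ee_pos: [506.1, 109.4, 44.9]
orientation: [-2.224, 0.007, 2.2]
ft_force: [-2.1, 6.4, -1.4]
width: 0.6
```

Force is rising as expected. Single small steps from here.

carry_out([
  [0, 0.002, 0, 0, 0, 0],
])

```text
t: 5.25
ee_pos: [506.1, 108.1, 44.9]
orientation: [-2.224, 0.006, 2.199]
ft_force: [-1.1, 4.6, 0.1]
width: 0.2
```

carry_out([
  [0, 0.002, 0, 0, 0, 0],
])

```text
t: 5.38
ee_pos: [506.1, 106.5, 45.0]
orientation: [-2.224, 0.005, 2.199]
ft_force: [-0.3, 3.9, 0.9]
width: 0.4
```

carry_out([
  [0, 0.002, 0, 0, 0, 0],
])

```text
t: 5.5
ee_pos: [506.0, 104.5, 44.9]
orientation: [-2.224, 0.005, 2.199]
ft_force: [-0.1, 1.6, 0.6]
width: 0.4
```

carry_out([
  [0, 0.002, 0, 0, 0, 0],
  [0, 0, 0, 0, 0, 0],
])

```text
t: 5.75
ee_pos: [505.9, 101.6, 44.8]
orientation: [-2.224, 0.005, 2.2]
ft_force: [0.3, -0.5, 0.1]
width: 0.5
```

Run:
```python
from h import *
d=snap('wrist','w3'); print(ctrl.get_obs()['ee_pos'])
im=d['pixels'][60:320,230:560]; cv2.imwrite('pics/w3c.png',cv2.resize(im,None,fx=2.2,fy=2.2,interpolation=cv2.INTER_CUBIC))
```

```text
[505.96221686 101.71704852  44.87350862]
```

View pics/w3c.png

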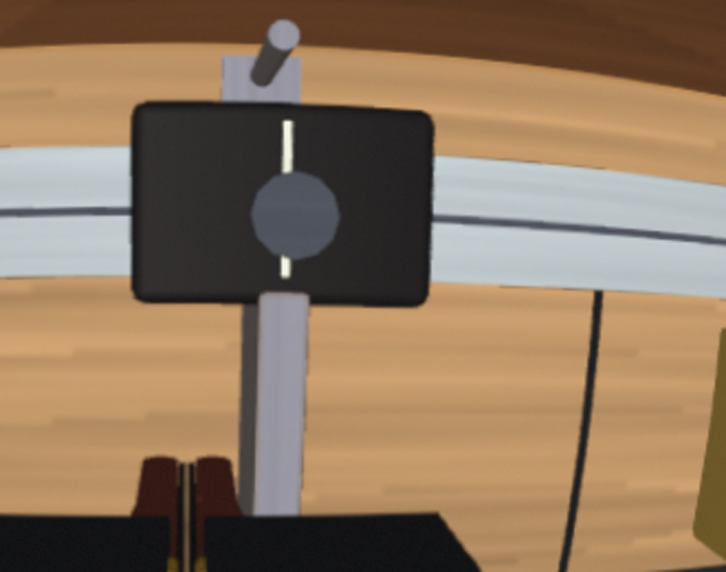

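Crop w3: the stripe is at px (360.9,115)–(360,185), the cap at (364,158), and the pin top at (359.5,76), which looks nearly level.

Run:
```python
from h import *
np.set_printoptions(precision=1,suppress=True)
d=load('w3'); p=np.load('board.npy');a=p[2];M=np.array([[np.cos(a),np.sin(a)],[-np.sin(a),np.cos(a)]])
for n,u,v,z in [('cap',364.1,157.7,92),('stripe',360.9,115,77),('stripe',360,185,77),('carr L',290.5,150,77),('carr R',427,150,77),('pin',359.5,76.4,77),('outer',348,230,78),('inner',369.5,230,78)]:
    P=onz(d,u,v,z,True); print(n,P,M@(P[:2]-p[:2]))
```

```text
cap [567.1  81.   92. ] [65.1 67.3]
stripe [585.1  80.3  77. ] [83.  66.9]
stripe [555.2  80.8  77. ] [53.2 67. ]
carr L [570.3 110.   77. ] [68.  96.4]
carr R [570.8  51.4  77. ] [69.  37.8]
pin [601.8  80.7  77. ] [99.8 67.4]
outer [535.9  85.9  78. ] [33.8 71.9]
inner [535.8  76.5  78. ] [33.8 62.5]
```

The stop's middle is within about 0.5 mm of the pin/notch. Backing off and going up.

carry_out([
  [0, -0.02, 0, 0, 0, 0],
  [-0.05, -0.01, 0, 0, 0, 0],
  [-0.05, 0, 0, 0, 0, 0],
  [-0.05, 0, 0, 0, 0, 0],
  [0, 0, 0, 0, 0, 0],
], grip=1)

```text
t: 6.42
ee_pos: [504.4, 130.5, 198.4]
orientation: [-2.222, 0.008, 2.204]
ft_force: [0.4, -0.1, -0.4]
width: 0.3
```

Run:
```python
from h import *
np.set_printoptions(precision=3,suppress=True)
R=plan([506,-235,180]); print(ctrl.get_obs()['qpos'])
b=np.load('board.npy')
for yd in ([1,0,0],[-1,0,0]):
    y=cv2.Rodrigues(np.array([0,0,b[2]]))[0]@np.array(yd,float); x=np.array([0,0,-1.]); Rt=np.c_[x,y,np.cross(x,y)]
    print(yd,np.degrees(cv2.Rodrigues(R.T@Rt)[0].ravel()))
```

```text
t 6.425 ee [504.412 130.537 198.37 ] F [ 0.388 -0.131 -0.359] w 0.31026821913003944
R [[0.0084, -0.0122, -0.9999], [0.005, -0.9999, 0.0122], [-1.0, -0.0051, -0.0083]]
shift tool [ 16.5 365.6  -5.9]
[0.228 0.264 1.863 0.004 1.006 1.81 ]
[1, 0, 0] [-90.083  -0.606  -0.145]
[-1, 0, 0] [89.916 -0.145  0.606]
```

carry_out([
  [0, 0.055, 0, 0, 0, 0],
  [0, 0.055, 0, 0, 0, 0],
  [0, 0.055, 0, 0, 0, 0],
  [0, 0.055, 0, 0, 0, 0],
  [0, 0.055, 0, 0, 0, 0],
  [0, 0.055, 0, 0, 0, 0],
  [0, 0.03, 0, -8, 0, 0],
  [0, 0, 0, -10, 0, 0],
], grip=0.65)

```text
t: 7.42
ee_pos: [496.1, -240.3, 188.5]
orientation: [2.057, 0.331, -2.054]
ft_force: [-0.5, 0.4, -0.1]
width: 30.4
```

carry_out([
  [0, 0, 0, -10, 0, 0],
  [0, 0, 0, -10, 0, 0],
  [0, 0, 0, -10, 0, 0],
  [0, 0, 0, -10, 0, 0],
  [0, 0, 0, -10, 0, 0],
  [0, 0, 0, -10, 0, 0],
  [0, 0, 0, -10, 0, 0],
  [0, 0, 0, 0, 0, 0],
])

```text
t: 8.43
ee_pos: [488.7, -239.7, 176.8]
orientation: [1.211, 1.232, -1.214]
ft_force: [0.5, 0.8, 0.1]
width: 30.8
```

Run:
```python
from h import *
np.set_printoptions(precision=3,suppress=True)
R=plan([508,-238,180]); print(ctrl.get_obs()['qpos'])
b=np.load('board.npy')
y=cv2.Rodrigues(np.array([0,0,b[2]]))[0]@np.array([1,0,0.]); x=np.array([0,0,-1.]); Rt=np.c_[x,y,np.cross(x,y)]
print(np.degrees(cv2.Rodrigues(R.T@Rt)[0].ravel()))
d=snap('wrist','w4')
```

```text
t 8.425 ee [ 488.678 -239.667  176.829] F [0.506 0.762 0.077] w 30.755373711495558
R [[-0.0169, 0.9999, 0.0006], [0.0139, 0.0008, -0.9999], [-0.9998, -0.0168, -0.0139]]
shift tool [-3.5 19.3 -1.7]
[-0.481  0.341  1.81   0.005  1.012 -0.484]
[ 0.657 -0.79   0.97 ]
```

View pics/w4.png

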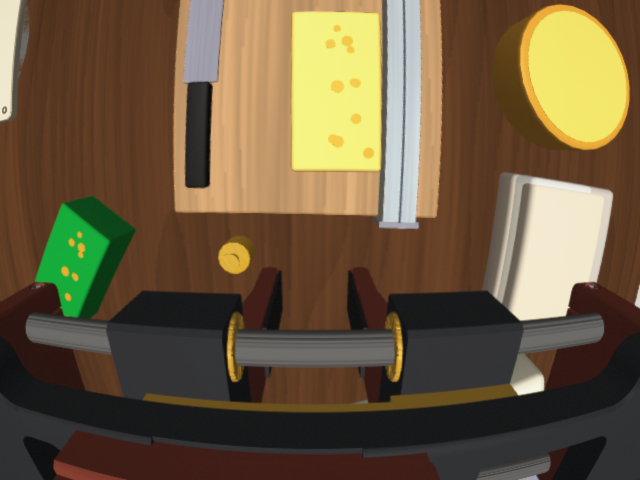

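Wrist view: cheese top corners at (292,171), (381,171), (292,12) and (381,12). The weight is at (235,258), left of the fingers, and the knife is clear to the left.

Run:
```python
from h import *
np.set_printoptions(precision=1,suppress=True)
d=load('w4'); p=np.load('board.npy');a=p[2];M=np.array([[np.cos(a),np.sin(a)],[-np.sin(a),np.cos(a)]])
for n,u,v,z in [('rearL',292,171,80),('rearR',381,171,80),('frL',292,12,80),('frR',381,12,80),('weight',235,258,48),('railend',399,226,50),('bc-',175,211,20),('bc+',437,217,20)]:
    P=onz(d,u,v,z,True); print(n,P,M@(P[:2]-p[:2]))
```

```text
rearL [ 470.2 -191.9   80. ] [ -29.  -206.6]
rearR [ 538.9 -191.3   80. ] [  39.7 -205.2]
frL [469.8 -63.6  80. ] [-30.7 -78.3]
frR [539.6 -62.2  80. ] [ 39.  -76.2]
weight [ 414.7 -271.3   48. ] [ -83.5 -286.5]
railend [ 561.4 -240.5   50. ] [  62.8 -254.2]
bc- [ 347.6 -231.9   20. ] [-151.1 -247.9]
bc+ [ 606.  -237.2   20. ] [ 107.4 -250.4]
```

carry_out([
  [0, 0.016, 0, 0.6, -0.8, 1.0],
  [0.05, 0, 0, 0, 0, 0],
  [0.05, 0, 0, 0, 0, 0],
  [0.035, 0, 0, 0, 0, 0],
  [0.004, 0, 0, 0, 0, 0],
  [0, 0, 0, 0, 0, 0],
])

```text
t: 9.22
ee_pos: [512.1, -240.9, 35.0]
orientation: [1.229, 1.185, -1.224]
ft_force: [-0.5, -0.8, 0.4]
width: 30.7
```

Run:
```python
from h import *
plan([504.5,-207,38])
```

```text
t 9.225 ee [ 512.14012344 -240.89274067   34.95482923] F [-0.45572966 -0.8076918   0.37644353] w 30.696211838541785
R [[0.01, 0.9996, -0.0265], [-0.0056, -0.0265, -0.9996], [-0.9999, 0.0102, 0.0053]]
shift tool [ -3.3  -8.5 -33.7]
```

carry_out([
  [-0.003, -0.008, -0.012, -0.9, 0, 0],
  [0, 0, -0.012, 0, 0, 0],
  [0, 0, -0.008, 0, 0, 0],
  [0, 0, 0, 0, 0, 0],
])

```text
t: 9.72
ee_pos: [506.7, -207.0, 42.1]
orientation: [1.218, 1.186, -1.208]
ft_force: [0.1, 0.4, 0.7]
width: 30.8
```

carry_out([
  [0, 0, -0.005, 0, 0, 0],
  [0, 0, -0.006, 0, 0, 0],
  [0, 0, -0.008, 0, 0, 0],
  [0, 0, -0.01, 0, 0, 0],
])

```text
t: 10.22
ee_pos: [508.2, -178.6, 42.4]
orientation: [1.218, 1.182, -1.208]
ft_force: [-0.0, -4.5, 2.3]
width: 30.5
```

carry_out([
  [0, 0, -0.01, 0, 0, 0],
  [0, 0, -0.01, 0, 0, 0],
  [0, 0, -0.01, 0, 0, 0],
  [0, 0, -0.01, 0, 0, 0],
  [0, 0, -0.01, 0, 0, 0],
  [0, 0, -0.008, 0, 0, 0],
  [0, 0, -0.006, 0, 0, 0],
  [0, 0, 0, 0, 0, 0],
])

```text
t: 11.22
ee_pos: [509.5, -109.3, 42.4]
orientation: [1.216, 1.181, -1.206]
ft_force: [0.8, -2.3, 0.7]
width: 30.8
```

Run:
```python
from h import *
plan([504.5,-63,40])
snap('wrist','w5'); snap('side','s5')
```

```text
t 11.225 ee [ 509.52814801 -109.32975459   42.38652681] F [ 0.81807479 -2.26739264  0.7458074 ] w 30.78218756706213
R [[0.0203, 0.9998, -0.0084], [-0.0123, -0.0081, -0.9999], [-0.9997, 0.0204, 0.0122]]
shift tool [  1.7  -5.5 -46.3]
```

View pics/w5.png

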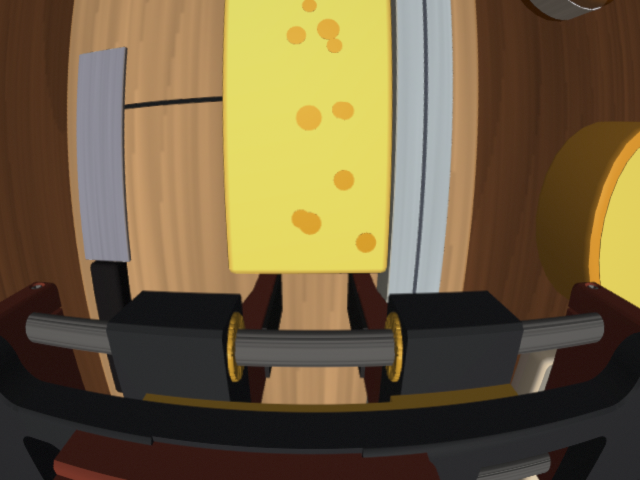

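Wrist view: the cheese is square to the fingers, its rear top edge running (231,272)–(387,272), parallel to the rail. Next, the side view for the gap, at the front top edge.

Run:
```python
from h import *
np.set_printoptions(precision=1,suppress=True)
d=load('w5')
for u,v in [(231,272),(387,272)]: print(onz(d,u,v,80,True))
s=cv2.imread('pics/s5.png')[170:350,230:430]; cv2.imwrite('pics/s5c.png',cv2.resize(s,None,fx=3.3,fy=3.3,interpolation=cv2.INTER_CUBIC))
```

```text
[473.  -96.5  80. ]
[541.  -97.5  80. ]
```

View pics/s5c.png

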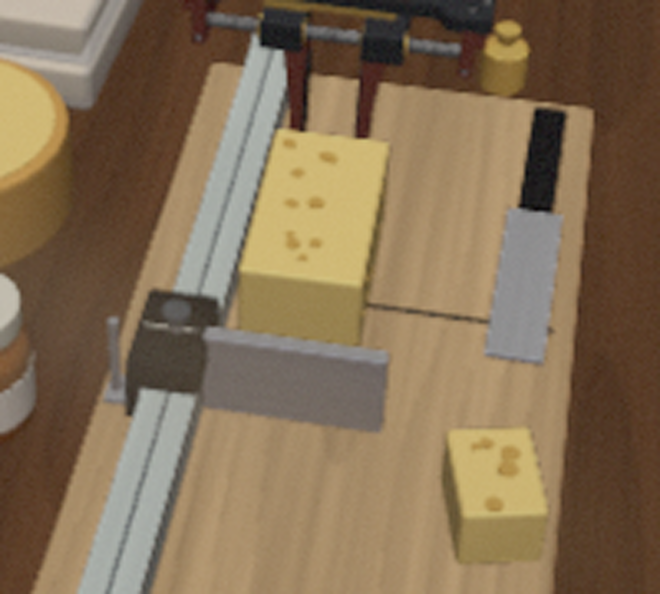

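Run:
```python
from h import *
np.set_printoptions(precision=1,suppress=True)
d=load('s5')
for n,u,v,z in [('front',245,274,80),('front',362,284,80),('plate in',210,328,78),('plate in',388,351,78),('pin',113,320,77),('cap',176,307,92)]: print(n,onz(d,230+u/3.3,170+v/3.3,z))
```

```text
front [538.3  34.1  80. ]
front [473.4  30.7  80. ]
plate in [550.1  77.7  78. ]
plate in [453.6  78.2  78. ]
pin [603.1  79.9  77. ]
cap [568.3  79.3  92. ]
```

carry_out([
  [0, 0, -0.008, 0, 0, 0],
  [0, 0, -0.008, 0, 0, 0],
  [0, 0, -0.008, 0, 0, 0],
  [0, 0, -0.006, 0, 0, 0],
  [0, 0, -0.004, 0, 0, 0],
  [0, 0, 0, 0, 0, 0],
])

```text
t: 12.08
ee_pos: [509.9, -76.1, 42.2]
orientation: [1.216, 1.179, -1.208]
ft_force: [0.3, -0.1, 0.2]
width: 30.7
```

carry_out([
  [0, 0, -0.002, 0, 0, 0],
  [0, 0, -0.002, 0, 0, 0],
])

```text
t: 12.32
ee_pos: [510.0, -72.7, 42.2]
orientation: [1.216, 1.178, -1.208]
ft_force: [0.1, -5.2, 1.6]
width: 30.7
```

carry_out([
  [0, 0, -0.002, 0, 0, 0],
  [0, 0, -0.002, 0, 0, 0],
])

```text
t: 12.58
ee_pos: [510.0, -69.4, 42.2]
orientation: [1.215, 1.178, -1.209]
ft_force: [-0.5, -5.6, 1.8]
width: 31.0
```

carry_out([
  [0, 0, -0.0015, 0, 0, 0],
])

```text
t: 12.7
ee_pos: [510.0, -68.2, 42.2]
orientation: [1.215, 1.177, -1.209]
ft_force: [-0.8, -4.6, 2.0]
width: 31.0
```

carry_out([
  [0, 0, -0.0015, 0, 0, 0],
])

```text
t: 12.82
ee_pos: [510.0, -67.0, 42.2]
orientation: [1.215, 1.177, -1.209]
ft_force: [0.0, -4.7, 1.8]
width: 30.6
```

Run:
```python
from h import *
np.set_printoptions(precision=1,suppress=True)
print(ctrl.get_obs()['ft_force'])
snap('side','s6'); snap('scene','c6')
s=cv2.imread('pics/s6.png')[190:310,250:370]; s=cv2.resize(s,None,fx=4,fy=4,interpolation=cv2.INTER_CUBIC)
c=cv2.imread('pics/c6.png')[180:270,290:420]; c=cv2.resize(c,None,fx=2.4,fy=2.4,interpolation=cv2.INTER_CUBIC)
o=np.zeros((480,480+c.shape[1],3),np.uint8); o[:,:480]=s; o[:c.shape[0],480:]=c; cv2.imwrite('pics/s6c.png',o); print(o.shape)
```

```text
[ 0.  -4.7  1.8]
(480, 792, 3)
```

View pics/s6c.png

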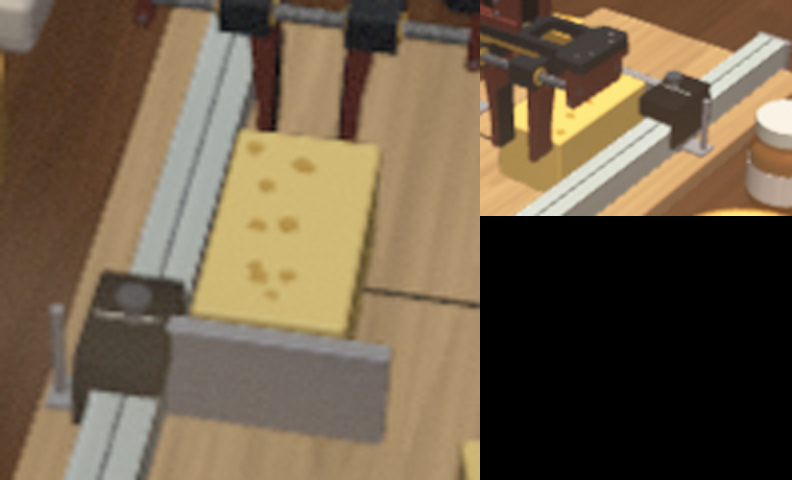

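The side crop shows the cheese's front edge (crop 192–345, row ~320) a couple of mm from the plate. I continue in 1 mm steps, watching the force.

carry_out([
  [0, 0, -0.0012, 0, 0, 0],
])

```text
t: 13.05
ee_pos: [510.0, -66.0, 42.2]
orientation: [1.215, 1.177, -1.21]
ft_force: [0.8, -5.1, 1.1]
width: 30.6
```

carry_out([
  [0, 0, -0.0012, 0, 0, 0],
])

```text
t: 13.18
ee_pos: [510.1, -65.1, 42.2]
orientation: [1.215, 1.177, -1.21]
ft_force: [0.2, -5.1, 2.1]
width: 30.9
```

carry_out([
  [0, 0, -0.0012, 0, 0, 0],
])

```text
t: 13.3
ee_pos: [510.0, -64.2, 42.2]
orientation: [1.215, 1.176, -1.21]
ft_force: [-0.1, -6.9, 2.1]
width: 30.8
```

carry_out([
  [0, 0, -0.001, 0, 0, 0],
])

```text
t: 13.42
ee_pos: [510.0, -63.6, 42.3]
orientation: [1.214, 1.176, -1.21]
ft_force: [-1.5, -6.0, 1.7]
width: 31.2
```

carry_out([
  [0, 0, -0.001, 0, 0, 0],
])

```text
t: 13.55
ee_pos: [510.0, -63.1, 42.2]
orientation: [1.214, 1.176, -1.211]
ft_force: [0.2, -6.5, 1.7]
width: 30.9
```

Run:
```python
from h import *
np.set_printoptions(precision=2,suppress=True)
s5=load('s5')['pixels']; s=snap('side','s7')['pixels']
# stop shift since s5 (cheese not touching then): carriage+plate patch
g=lambda i:cv2.cvtColor(i,cv2.COLOR_BGR2GRAY).astype(np.float32)
for n,(a,b,c,d) in {'plate':(288,268,352,305),'carr':(262,255,300,300),'pinref':(255,290,275,345)}.items():
    print(n,cv2.phaseCorrelate(g(s5)[b:d,a:c],g(s)[b:d,a:c]))
# column profile across front edge
d=load('s7')
for u in (302,318,332): print(u,[tuple(s[v,u]) for v in range(262,282,1)])
print(ctrl.get_obs()['ft_force'])
o=cv2.resize(s[240:300,260:360],None,fx=7.5,fy=7.5,interpolation=cv2.INTER_CUBIC); cv2.imwrite('pics/s7c.png',o)
```

```text
plate ((-0.02811672825548328, 0.2998032472454817), 0.7369030371308327)
carr ((-0.03322745043052677, 0.7274071146722783), 1.030870093372133)
pinref ((-0.07481635742245629, 0.07186094305927782), 1.0203095583120982)
302 [(np.uint8(118), np.uint8(183), np.uint8(205)), (np.uint8(117), np.uint8(183), np.uint8(205)), (np.uint8(115), np.uint8(182), np.uint8(204)), (np.uint8(114), np.uint8(180), np.uint8(203)), (np.uint8(116), np.uint8(182), np.uint8(205)), (np.uint8(118), np.uint8(181), np.uint8(204)), (np.uint8(119), np.uint8(183), np.uint8(203)), (np.uint8(118), np.uint8(181), np.uint8(199)), (np.uint8(111), np.uint8(147), np.uint8(162)), (np.uint8(131), np.uint8(138), np.uint8(143)), (np.uint8(138), np.uint8(140), np.uint8(141)), (np.uint8(140), np.uint8(140), np.uint8(144)), (np.uint8(125), np.uint8(126), np.uint8(130)), (np.uint8(104), np.uint8(108), np.uint8(118)), (np.uint8(98), np.uint8(105), np.uint8(114)), (np.uint8(99), np.uint8(108), np.uint8(116)), (np.uint8(100), np.uint8(108), np.uint8(117)), (np.uint8(99), np.uint8(105), np.uint8(115)), (np.uint8(101), np.uint8(106), np.uint8
[... 1257 characters left out ...]
t8(184), np.uint8(206)), (np.uint8(118), np.uint8(185), np.uint8(208)), (np.uint8(116), np.uint8(182), np.uint8(206)), (np.uint8(116), np.uint8(184), np.uint8(205)), (np.uint8(117), np.uint8(184), np.uint8(206)), (np.uint8(120), np.uint8(185), np.uint8(206)), (np.uint8(117), np.uint8(181), np.uint8(200)), (np.uint8(102), np.uint8(148), np.uint8(166)), (np.uint8(128), np.uint8(137), np.uint8(142)), (np.uint8(139), np.uint8(140), np.uint8(144)), (np.uint8(137), np.uint8(136), np.uint8(139)), (np.uint8(141), np.uint8(138), np.uint8(140)), (np.uint8(111), np.uint8(112), np.uint8(119)), (np.uint8(96), np.uint8(102), np.uint8(112)), (np.uint8(98), np.uint8(104), np.uint8(112))]
[-0.82 -6.93  2.87]
```

The cheese's end now borders the plate with no gap (profile goes from cheese straight to steel). The stop shifted at most about 0.7 px, roughly 1 mm, within play and tolerance. Holding briefly, then backing away.

carry_out([
  [0, 0, 0, 0, 0, 0],
  [0, 0, 0, 0, 0, 0],
  [0, 0, 0.005, 0, 0, 0],
  [0, 0, 0.02, 0, 0, 0],
  [0, 0, 0.03, 0, 0, 0],
  [0, 0, 0, 0, 0, 0],
])

```text
t: 14.35
ee_pos: [508.0, -117.9, 42.3]
orientation: [1.215, 1.18, -1.212]
ft_force: [0.4, 0.2, 0.5]
width: 30.5
```

carry_out([
  [-0.05, 0, 0, 0, 0, 0],
  [-0.05, 0, 0, 0, 0, 0],
  [-0.05, 0, 0, 0, 0, 0],
  [0, 0, -0.05, 0, 0, 0],
  [0, 0, -0.05, 0, 0, 0],
  [0, 0, 0, 0, 0, 0],
])

```text
t: 15.1
ee_pos: [504.6, -8.4, 194.4]
orientation: [1.219, 1.185, -1.214]
ft_force: [-0.1, -0.6, 0.0]
width: 30.6
```

Run:
```python
from h import *
o=ctrl.get_obs();print(o['t'],o['ee_pos'],o['ft_force'])
snap('side','s8'); snap('wrist','w8')
```

```text
15.1 [504.60634508  -8.37988406 194.36892562] [-0.12657446 -0.62089562  0.01948417]
```

View pics/w8.png

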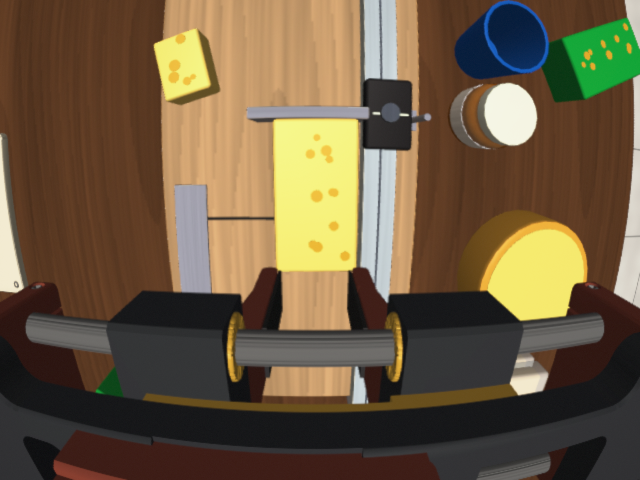

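The wrist view shows the cheese flat against the plate (row ~119, columns 274–358), the cap at (390,112), the stripe near (405,114), and the pin top at (428,117). One numeric check before handing in.

Run:
```python
from h import *
np.set_printoptions(precision=1,suppress=True)
d=load('w8')
for n,u,v,z in [('cap',390,112,92),('stripe',404,114,77),('pin',428,117,77),('frontL',275,119.5,80),('frontR',358,119.5,80),('rearL',275,271,80),('rearR',356,271,80)]: print(n,onz(d,u,v,z,True))
g=lambda f:cv2.cvtColor(load(f)['pixels'],cv2.COLOR_BGR2GRAY).astype(np.float32)
print(cv2.phaseCorrelate(g('s5')[255:300,262:300],g('s8')[255:300,262:300]))
```

```text
cap [566.7  82.1  92. ]
stripe [581.9  82.2  77. ]
pin [603.   80.6  77. ]
frontL [476.1  77.3  80. ]
frontR [542.9  76.4  80. ]
rearL [471.8 -50.4  80. ]
rearR [541.9 -51.8  80. ]
((0.010235882616544956, 0.7276202960901017), 1.0421004703309802)
```

```bash
python3 -c "
from h import *
print(ctrl.close_job())"
```

```text
the job is handed in; nothing more can be done
None
```

I pushed the stop along the rail until it dropped into the clip's notch, then pushed the cheese up against it. I backed the arm clear and handed the job in at about 15 s; it reports no verdict.

- **Stop:** The push force rose to about 6 N and fell away as the ball dropped in. Right after that, the plate's middle was within about 0.5 mm of the pin along the rail.
- **Cheese:** Its end shows no visible gap to the plate and it lies about parallel to the rail. My measured edges disagree by up to about 1.5–2.5° in yaw, well under the 0.12 rad allowed.
- **After the cheese push:** The stop had moved about 1–1.5 mm back from the notch's middle towards +y. That is more than the 0.5 mm play stated for the notch, but inside the 4 mm allowed, and my measurement error is about 1 mm.
- **Contact force:** The force on first contact was not a clear step, only about 5 N rising to 6–7 N. I stopped pushing on the image check instead.
- **Other things:** The offcut, jar, cup and knife blade looked undisturbed in the last wrist picture. The weight was out of that view, but nothing went near it. I did not measure any of them.

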